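Check the bare corner of a glue tray with a square

ROBOT

A 6-joint arm with a two-finger parallel gripper is mounted at the origin on the work surface. World frame = base frame: x ahead of the robot, y to its left, z up, the work surface at z = 0. Lengths are in mm, angles in degrees, forces in N, time in s.
With the tool pointing down it reaches from about 425 to 950 mm from the base axis. Payload 14.7 kg.
Tool frame: the origin (TCP) lies midway between the tips of the shut fingers; the grasp point (between the pads) lies 19 mm behind it (robot.grasp_offset is the distance from the TCP to the grasp point, in mm); z points along the fingers, y is the line along which they close (so a half turn about z gives the same grasp; the last joint's range is limited). The gripper opens to 85 mm and grips with 20 to 120 N. Pads are 22 mm wide; open, the fingers measure 114 mm over their backs; the gripper's body (76 mm by 85 mm) begins 54 mm behind the grasp point. The pads swing forward as they close: fully open they stand 13 mm farther back than shut.
Start: joints at [-69.305, 27.513, 91.461, -0, 61.026, -2.67], TCP at [257.799, -596.684, 231.297] pointing down, gripper open.
Joint ranges: [-157.49, 157.49], [-46.99, 117.5], [13.45, 153.17], [-89.5, 269.5], [5.16, 153.95], [-167.48, 167.48]. Speed limits (degrees/s): [108.29, 108.29, 136.94, 172.46, 172.46, 172.46].

INTERFACE

Orientations are given as a 3x3 rotation matrix whose columns are the frame's x, y, z axes.
In Python, from rig import robot, claw, readout, grab_frame, models gives the robot as it stands. Calls block until the motion is done:
- robot.move_ptp(position, orientation): joint-space move of the TCP to a pose.
- robot.move_straight(position, rot=None, v=150, until_force=None): straight line of the TCP; rot=None keeps the orientation; v is the mean speed in mm/s. With until_force (N) it stops when the force on the tool has changed by that much, and returns True; else False.
- robot.move_j(angles): joint-space move.
- claw.open_jaws() and claw.grasp(grip_force=None): open the fingers fully, or close them until they stop; grip_force is the grip in N (None keeps the last).
- robot.sleep(seconds).
- robot.ik(position, orientation): joint angles nearest the present ones, or None.
- readout.sense(): the state.
- grab_frame(name): name is "side" or "top" or "wrist"; returns a dict with "color" (420x560x3 uint8, red, green, blue), "fx", "fy", "cx", "cy" (pixels), "k1" (the pictures are not rectified: a ray, as slopes to the right and down, at radius r is drawn at 1 + k1 r^2 times it, then the intrinsics apply), "world_to_cam" (4x4, takes a point from world to camera coordinates). Camera axes: x right, y up, looking along -z (the intrinsics and any distortion apply to the point x, -y, -z); pixel columns grow to the right and rows downward; lengths in mm; the calibration is good to about 2 mm. A picture is of the moment at which its call begins. There is no depth.
A pose or a line that the arm cannot do raises robot.Unreachable and nothing moves.
- robot.finish_job(): hands the job in; it is judged then, once.
Trained networks look in the newest picture that a camera, given by its name, has taken for a name from the list of things; names that differ only in an ending like _2 or _b are one class to them, and where a whole thing is asked for, a point or a joint stands for the part that bears it (a point fixed in the world has none). Each returns a list of dicts, best first, with "score" (0 to 1); they miss things now and then, are a little off and sometimes report something else, mostly with a low value. They report only what shows in the picture. A call takes as long as a camera call. They do not tell look-alikes from the thing itself.
- models.find_in(camera, label): "at" ([column, row] in pixels, amid what is visible of it).
- models.silhouettes(camera, label): "mask" (420x560 bool, what is visible of it) and "at" ([column, row] in pixels, amid what is visible of it).
- models.tip_of(camera, label): "at" ([column, row] in pixels: a listed point, or the origin of a listed thing).
The state is a dict: "time_s": time; "joint_positions": joint angles; "qd": joint speeds; "effort": joint torques, N m; "position": TCP position; "orientation": TCP orientation; "wrist_force": force on the tool from outside, world axes, zero at the start; "wrist_torque": the same for the moment, N m; "width": finger opening in mm; "gripper_force": force on a finger pad.
Only numpy, scipy, OpenCV 4.12 (cv2) and the standard library are available. Lean on these libraries where they do the work, as an engineer would, in place of code of your own. Each camera call takes 0.05 s, during which the arm holds its last target. There are 200 camera calls.

TASK

Pick up the L-shaped checking square by its wooden post and press it against the outside of the clamped plywood tray at its bare corner (the only one without a steel cap), so that one leg lies flush on the front board and the other flush on the side board. Hold it pressed against both faces for about a second, then let go and leave it standing on the bench, flush in place around the corner, for the inspector to see.

Things in the scene. Friction and masses are not known exactly. Their poses are not given: they have to be found in the camera images.
- square: Loose aluminium L on edge, about 180 g, wooden post outside its bend (a straight bar with a like post is not it). Origin: L's inner corner, underside; z up. Legs' inner faces are x=0 (y 0 to 90 mm) and y=0 (x 0 to 90 mm); legs 12 mm thick outwards, 22 tall. Post 26 x 26 mm, sides parallel to the legs, centred x=-15, y=-15, top 94 mm above the bench; grip its upper half, clear of the tray.
- tray: Open plywood tray, 200 (x) x 240 (y) mm, walls 32 tall, 12 thick; clamped, does not move. Origin: outside edge of its bare corner, at bench height, the end nearest the robot's right; the other 3 corners have steel caps. It fills x>0, y>0 of this frame; z up. The square sits right when its frame coincides with this one. Things inside lie lower than 45 mm; clamps on the far board, 75 mm tall.
- front_board: The tray's board that faces the robot, 240 mm long along the tray's y, 12 mm thick, 32 mm tall; origin at its middle; axes as the tray's. Its outer face is the plane x=0 of the tray, and it ends at the bare corner.
- side_board: The tray's board on the robot's right, 200 mm long along the tray's x, 12 mm thick, 32 mm tall; origin at its middle; axes as the tray's. Its outer face is the plane y=0 of the tray, and it ends at the bare corner. Press with the square a few mm clear of the bench, or it drags.
Not all that is in view belongs to the job. Of the things shaped like the square, the aluminium one is meant.

How it is judged:
By the outcome, as a careful person would: the job done as asked, in the order asked, and still so for the second after the job is handed in, with the robot touching nothing.
It also fails if it takes over 45 s, if anything falls off the work surface, if the arm or the gripper's body presses on something with over 40 N, if the wrist force passes 120 N, or if a joint passes its speed limit or range.

## Working session

There is one attempt and no reset: what is moved stays moved. The work goes in short steps, each a Python script; the robot and the scene stay as the last script left them, time stands still between calls to the robot, and variables do not carry over. Pictures are saved under pics/ and viewed, at most 10 in all, crops included, and the job is handed in when it is done.

```bash
mkdir -p pics
cat > h.py <<'E'
import numpy as np, cv2
from rig import robot, claw, readout, grab_frame, models
def proj(f,P):
    P=np.atleast_2d(P).astype(float); M=np.array(f["world_to_cam"]); c=P@M[:3,:3].T+M[:3,3]
    u=c[:,0]/-c[:,2]; v=-c[:,1]/-c[:,2]; s=1+f["k1"]*(u*u+v*v)
    return np.c_[f["fx"]*u*s+f["cx"], f["fy"]*v*s+f["cy"]]
def unproj(f,px,z):
    px=np.atleast_2d(px).astype(float); K=np.array([[f["fx"],0,f["cx"]],[0,f["fy"],f["cy"]],[0,0,1]])
    d=(px-[f["cx"],f["cy"]])/[f["fx"],f["fy"]]; u=d.copy()
    for _ in range(20): u=d/(1+f["k1"]*(u**2).sum(1,keepdims=True))
    M=np.array(f["world_to_cam"]); R=M[:3,:3]; o=-R.T@M[:3,3]
    r=np.c_[u[:,0],-u[:,1],-np.ones(len(u))]@R
    return o+r*((z-o[2])/r[:,2])[:,None]
def save(f,n): cv2.imwrite("pics/"+n,cv2.cvtColor(f["color"],cv2.COLOR_RGB2BGR))
E
cat > a.py <<'E'
from h import *
for c in ("top","side"):
    f=grab_frame(c); save(f,c+"1.png"); M=np.array(f["world_to_cam"]); print(c,(-M[:3,:3].T@M[:3,3]).round())
    for l in ("square","tray","front_board","side_board"):
        for n,fn in (("find",models.find_in),("tip",models.tip_of)):
            for d in fn(c,l)[:4]: print(l,n,np.round(d["at"]),round(d["score"],2),unproj(f,d["at"],0)[0].round(1))
print(readout.sense()["time_s"])
E
python3 a.py
```

```text
top [ 427. -134. 1448.]
square find [341. 297.] 0.98 [ 317.5 -263.8    0. ]
square find [379. 221.] 0.74 [ 517.2 -367.2    0. ]
square find [223. 143.] 0.67 [733.9  47.1   0. ]
square find [472. 206.] 0.57 [ 553.9 -619.8    0. ]
square tip [379. 221.] 0.88 [ 515.9 -367.5    0. ]
square tip [246. 212.] 0.8 [546.3 -12.9   0. ]
square tip [338. 292.] 0.69 [ 328.9 -256.1    0. ]
square tip [465. 206.] 0.59 [ 553.6 -602.7    0. ]
tray find [102. 184.] 0.73 [626.4 378.9   0. ]
tray tip [161. 208.] 0.92 [558.4 216.3   0. ]
front_board find [119. 216.] 0.69 [539.2 330.5   0. ]
front_board tip [113. 214.] 0.95 [543.4 346.6   0. ]
side_board find [146. 171.] 0.94 [660.3 256.3   0. ]
side_board tip [147. 173.] 0.88 [652.9 254.    0. ]
side [-206.  773.  866.]
square find [194. 221.] 0.93 [752.3  39.2   0. ]
square find [308. 186.] 0.61 [ 573.8 -356.8   -0. ]
square find [248. 234.] 0.57 [562.  -17.3   0. ]
square tip [200. 224.] 0.79 [720.8  37.8   0. ]
square tip [324. 191.] 0.61 [ 510.8 -365.     0. ]
square tip [248. 236.] 0.57 [556.7 -11.9   0. ]
tray find [134. 289.] 0.79 [651.  357.9   0. ]
tray tip [192. 277.] 0.7 [559.  224.3   0. ]
front_board find [168. 299.] 0.96 [548.9 321.9   0. ]
front_board tip [165. 303.] 0.79 [542.3 335.6   0. ]
side_board find [162. 262.] 0.88 [675.1 235.    0. ]
side_board tip [160. 264.] 0.9 [673.9 246.2   0. ]
0.9
```

View pics/top1.png

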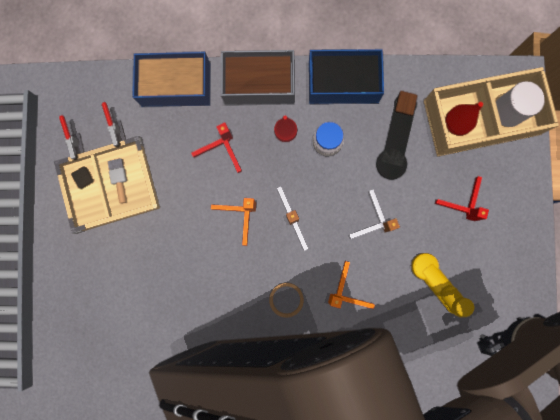

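View pics/side1.png

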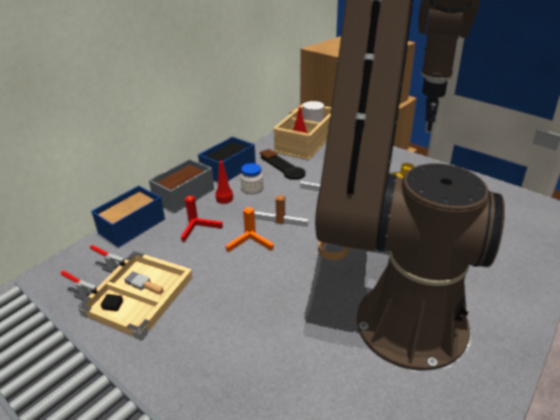

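The top view shows the aluminium square with its post at about (391,225) and legs reaching to (373,192) and (352,236). The white bar at (293,216) is the straight decoy, and the red and orange Ls are look-alikes. The tray's bare corner is at about (157,207); the side view shows the same layout, with the square mostly hidden by the arm.

```bash
cat >> h.py <<'E'
from scipy.optimize import minimize
def box(x0,x1,y0,y1,z0,z1): return np.array([[x,y,z] for x in(x0,x1) for y in(y0,y1) for z in(z0,z1)],float)
SQ=[box(-12,0,-12,90,0,22),box(-12,90,-12,0,0,22),box(-28,-2,-28,-2,0,94)]
TR=[box(0,200,0,240,0,32)]
def pose(p,P,z=0):
    c,s=np.cos(p[2]),np.sin(p[2]); return P@np.array([[c,-s,0],[s,c,0],[0,0,1]]).T+[p[0],p[1],z]
def render(f,boxes,p,z=0,S=4):
    m=np.zeros((420*S,560*S),np.uint8)
    for b in boxes:
        q=np.clip(proj(f,pose(p,b,z)),-3000,3000)
        cv2.fillConvexPoly(m,np.round(cv2.convexHull(((q+.5)*S*16-8).astype(np.float32))).astype(np.int32),1,shift=4)
    return m>0
def fit(views,boxes,p0,z=0):
    ms=[(f,cv2.resize(m.astype(np.uint8),None,fx=4,fy=4,interpolation=cv2.INTER_NEAREST)>0) for f,m in views]
    def cost(q):
        p=[q[0],q[1],q[2]/100]; t=0
        for f,m in ms:
            r=render(f,boxes,p,z); t-=(r&m).sum()/(r|m).sum()
        return t/len(ms)
    r=minimize(cost,[p0[0],p0[1],p0[2]*100],method="Nelder-Mead",options=dict(initial_simplex=np.array([p0[0],p0[1],p0[2]*100])+np.array([[0,0,0],[8,0,0],[0,8,0],[0,0,8]]),xatol=.1,fatol=1e-4,maxiter=150))
    return np.array([r.x[0],r.x[1],r.x[2]/100]),-r.fun
def nearest(l,at): return min(l,key=lambda d:np.hypot(*(np.array(d["at"])-at)))
E
cat > b.py <<'E'
from h import *
f=grab_frame("top")
m=nearest(models.silhouettes("top","square"),[380,220]); print(m["at"],m["score"],m["mask"].sum())
ps,c=fit([(f,m["mask"])],SQ,[516,-367,.3]); print("square",ps,np.degrees(ps[2]),c)
m=models.silhouettes("top","tray")[0]; print(m["at"],m["score"],m["mask"].sum())
pt,c=fit([(f,m["mask"])],TR,[558,217,.2]); print("tray",pt,np.degrees(pt[2]),c)
np.save("est.npy",[ps,pt])
print(np.round(readout.sense()["orientation"],3))
th=ps[2]; R=np.array([[np.cos(th),np.sin(th),0],[np.sin(th),-np.cos(th),0],[0,0,-1]])
post=pose(ps,np.array([[-15,-15,0.]]))[0]
for q in (R,R@np.diag([-1,-1,1])): print(robot.ik([post[0],post[1],250],q))
E
python3 b.py
```

```text
[376.9, 223.3] 0.76 491
square [ 5.12275599e+02 -3.69388170e+02  3.35362284e-01] 19.214843465022874 0.8412993546975829
[104.5, 182.3] 0.64 7019
tray [5.58553066e+02 2.19086914e+02 2.73856167e-01] 15.6908025555547 0.7715728383495954
[[ 0.918  0.397 -0.   ]
 [ 0.397 -0.918  0.   ]
 [-0.    -0.    -1.   ]]
[-4.04102933e+01  2.53703022e+01  9.22708232e+01 -2.54444375e-14
  6.23588746e+01  3.03748632e+01]
[-4.04102933e+01  2.53703022e+01  9.22708232e+01 -2.54444375e-14
  6.23588746e+01 -1.49625137e+02]
```

```bash
cat >> h.py <<'E'
def Rd(th): return np.array([[np.cos(th),np.sin(th),0],[np.sin(th),-np.cos(th),0],[0,0,-1]])
E
cat > c.py <<'E'
from h import *
ps,pt=np.load("est.npy")
post=pose(ps,np.array([[-15,-15,0.]]))[0]
robot.move_ptp([post[0],post[1],230],Rd(ps[2]))
f=grab_frame("wrist"); M=np.array(f["world_to_cam"]); print("cam",-M[:3,:3].T@M[:3,3])
for d in models.silhouettes("wrist","square")[:3]: print(d["at"],d["score"],d["mask"].sum())
m=models.silhouettes("wrist","square")[0]
p2,c=fit([(f,m["mask"])],SQ,ps); print("wrist fit",p2,np.degrees(p2[2]),c)
im=f["color"].copy(); r=cv2.resize(render(f,SQ,p2).astype(np.uint8),(560,420)); cs,_=cv2.findContours(r,0,2); cv2.drawContours(im,cs,-1,(255,0,255),1)
cv2.imwrite("pics/w1.png",im[:,:,::-1]); np.save("sq.npy",p2); print(readout.sense()["time_s"])
E
python3 c.py
```

```text
cam [ 569.46427499 -365.41019605  373.16346731]
[103.5, 298.9] 0.79 3588
[517.7, 200.0] 0.79 5923
[268.9, 166.9] 0.61 4277
wrist fit [ 5.12275599e+02 -3.69388170e+02  3.35362284e-01] 19.214843465022874 -0.0
2.425
```

View pics/w1.png

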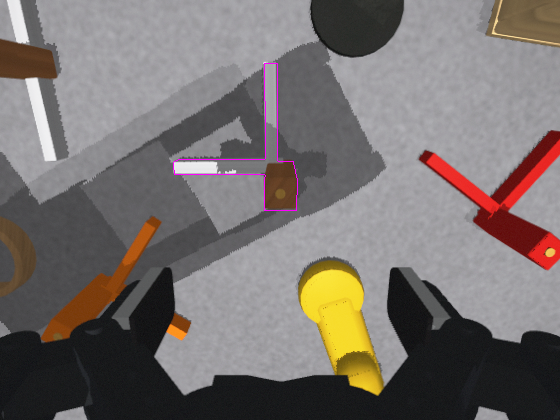

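The wrist view confirms the top-based estimate. The outline overlays the aluminium square, with its post at (281,185) and legs to (271,63) and (174,167); the yellow object at (330,290) is clear of the gripper. I'll refine the fit and then grasp.

```bash
cat > d.py <<'E'
from h import *
ps,pt=np.load("est.npy")
f=grab_frame("wrist"); m=nearest(models.silhouettes("wrist","square"),[265,165])
p2,c=fit([(f,m["mask"])],SQ,ps); print("fit",p2,np.degrees(p2[2]),c)
if c<.75: raise SystemExit("poor")
np.save("sq.npy",p2)
post=pose(p2,np.array([[-15,-15,0.]]))[0]; R=Rd(p2[2])
robot.move_straight([post[0],post[1],120],R,v=150)
print(robot.move_straight([post[0],post[1],58],R,v=80,until_force=8))
claw.grasp(60); s=readout.sense(); print(s["width"],s["gripper_force"],s["position"],s["wrist_force"])
robot.move_straight([post[0],post[1],140],R,v=120)
s=readout.sense(); print(s["width"],s["wrist_force"],s["time_s"])
f=grab_frame("wrist"); save(f,"w2.png")
E
python3 d.py
```

```text
fit [ 5.13587512e+02 -3.68040105e+02  3.44318568e-01] 19.728000751133518 0.9434677068571188
False
25.25838220046028 59.68983471393585 [ 504.72986511 -387.39027286   58.37077815] [ 0.40218062 -0.17408874  5.50731494]
25.424832619950248 [-0.86288531 -0.68656068 -2.09053311] 5.75
```

View pics/w2.png

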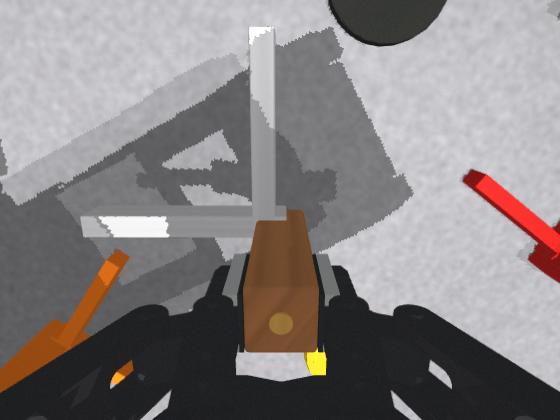

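The square is held upright by its post, with the legs squared to the fingers. Next is a close look at the tray corner.

```bash
cat > e.py <<'E'
from h import *
ps,pt=np.load("est.npy"); p2=np.load("sq.npy"); s=readout.sense()
P=s["position"]; robot.move_straight([P[0],P[1],240],v=200)
g=pose(pt,np.array([[-75,-75,0.]]))[0]
robot.move_ptp([g[0],g[1],240],Rd(pt[2]))
f=grab_frame("wrist"); save(f,"w3.png")
im=f["color"].copy()
q=proj(f,pose(pt,TR[0])); print(q.round())
for i in (0,1,2,3,4,5): 
    for j in (0,1,2,3,4,5):
        if i<j: 
            if (np.abs(TR[0][i]-TR[0][j])>0).sum()==1: cv2.line(im,tuple(map(int,q[i])),tuple(map(int,q[j])),(255,0,255),1)
cv2.imwrite("pics/w3.png",im[:,:,::-1])
for l in ("tray","front_board","side_board"):
    for d in models.tip_of("wrist",l)[:2]: print(l,d["at"],d["score"],unproj(f,d["at"],0)[0])
print(readout.sense()["time_s"])
np.save("w3col.npy",f["color"]); import pickle; pickle.dump(f,open("w3.pkl","wb"))
E
python3 e.py
```

```text
[[ 206.   99.]
 [ 200.   99.]
 [ -27.  100.]
 [ -55.  100.]
 [ 194. -139.]
 [ 185. -165.]
 [ -76. -134.]
 [-113. -158.]]
tray [206.1, 96.2] 0.88 [561.20494459 219.87009326   0.        ]
front_board [78.4, 91.6] 0.78 [530.97878625 345.67540537   0.        ]
8.5083
```

View pics/w3.png

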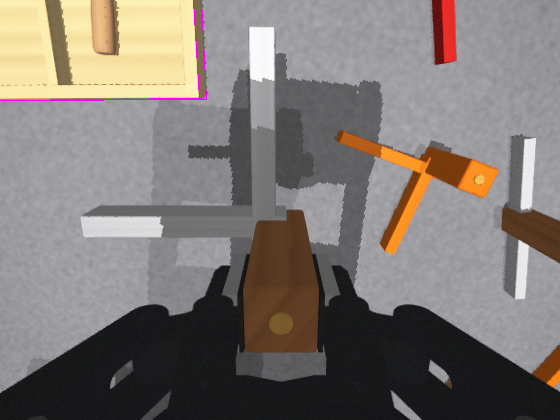

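The outline matches the tray, with the bare corner at about (206,99). I'll refine its pose from the wood's mask in this picture.

```bash
cat > g.py <<'E'
from h import *; import pickle
f=pickle.load(open("w3.pkl","rb")); ps,pt=np.load("est.npy")
grab_frame("wrist"); m=models.silhouettes("wrist","tray")[0]; print(m["score"],m["mask"].sum())
def hull(m):
    h=cv2.convexHull(np.argwhere(m)[:,::-1].astype(np.int32)); o=np.zeros(m.shape,np.uint8); cv2.fillConvexPoly(o,h,1); return o>0
hsv=cv2.cvtColor(f["color"],cv2.COLOR_RGB2HSV); w=((hsv[...,1]>60)&(hsv[...,0]<35)).astype(np.uint8); w[:,230:]=0; w[130:]=0
w=cv2.morphologyEx(w,cv2.MORPH_OPEN,np.ones((5,5)))
for mm in (hull(m["mask"]),hull(w)):
    p,c=fit([(f,mm)],TR,pt); print(p,np.degrees(p[2]),c)
np.save("tr.npy",p)
# square in hand, fit in wrist view
s=readout.sense(); print(s["position"],np.degrees(np.arctan2(s["orientation"][1][0],s["orientation"][0][0])))
E
python3 g.py
```

```text
0.78 18814
[5.57865327e+02 2.20168726e+02 2.68583559e-01] 15.388704394935534 0.997868805640602
[5.59027683e+02 2.20452315e+02 2.70161222e-01] 15.47909779939121 0.9970726286118734
[506.78456289 126.2124312  239.96168645] 15.654676014934925
```

```bash
cat > k.py <<'E'
from h import *
p=np.load("tr.npy"); p[:2]=[558.5,220.3]; p[2]=np.radians(15.45); R=Rd(p[2]); np.save("tr.npy",p)
def T(x,y,z): return pose(p,np.array([[x-15,y-15,0.]]))[0]+[0,0,z]
c,s_=np.cos(p[2]),np.sin(p[2])
def st(tag):
    s=readout.sense(); d=np.array(s["position"])-T(0,0,0); F=np.array(s["wrist_force"])
    o=np.array([c*d[0]+s_*d[1],-s_*d[0]+c*d[1],d[2]]); print(tag,o.round(2),"F",np.round([c*F[0]+s_*F[1],-s_*F[0]+c*F[1],F[2]],1),round(s["time_s"],2),round(s["width"],1)); return o
if __name__=="__main__":
    claw.grasp(115)
    robot.move_straight(T(-20,-20,120),R,v=150)
    robot.move_straight(T(-12,-12,62.4),R,v=80); a=st("down")
    print(robot.move_straight(T(-12,8,62.4),R,v=12,until_force=5)); a=st("y")
    yc=a[1]; robot.move_straight(T(-12,yc-1.2,62.4),R,v=20); st("off")
    print(robot.move_straight(T(8,yc-1.2,62.4),R,v=12,until_force=5)); b=st("x")
E
python3 k.py
python3 - <<'E'
from h import *
save(grab_frame("wrist"),"w4.png")
E
```

```text
down [-11.87 -12.    62.56] F [-0.5  0.5 -1.6] 10.74 25.2
True
y [-12.14  -0.79  62.25] F [ 0.8 -3.5  0.7] 11.73 24.5
off [-12.08  -1.95  62.35] F [ 0.2 -0.1 -1.1] 11.98 24.6
True
x [ 0.84 -2.12 61.84] F [-0.9  0.2 -2. ] 13.09 24.8
```

View pics/w4.png

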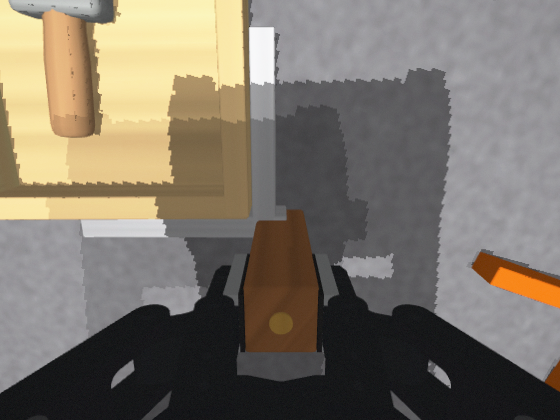

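The square sits around the corner: the tray edges at (250,30–215) and (85–245,218) run parallel to both legs. Contact came within 1 mm of the prediction, so I'll press on both faces.

```bash
cat > l.py <<'E'
from k import *
x,y=0.84,-0.79
for i in range(10):
    robot.move_straight(T(x,y,62.4),R,v=10); robot.sleep(.15); st(f"{x:.1f} {y:.1f}")
    s=readout.sense(); F=np.array(s["wrist_force"]); fx,fy=-(c*F[0]+s_*F[1]),-(-s_*F[0]+c*F[1])
    if fx>7 and fy>8: break
    if fx<=7: x+=.5
    if fy<=8: y+=.5
robot.sleep(1.4); st("held"); np.save("xy.npy",[x,y])
save(grab_frame("wrist"),"w5.png")
E
python3 l.py
```

```text
0.8 -0.8 [ 0.73 -0.87 62.31] F [ 0.6 -1.4 -3.9] 13.59 24.6
1.3 -0.3 [ 0.83 -0.72 62.32] F [-3.1 -6.7 -1.3] 13.99 24.5
1.8 0.2 [ 0.93 -0.59 62.35] F [ -5.  -10.9   2.8] 14.39 24.5
2.3 0.2 [ 1.15 -0.64 62.33] F [ -6.2 -11.4   4.1] 14.79 24.8
2.8 0.2 [ 1.25 -0.65 62.26] F [-7.6 -9.9  4.7] 15.19 24.8
held [ 1.23 -0.62 62.27] F [ -7.4 -12.    5.1] 16.59 24.4
```

```bash
cat > m.py <<'E'
from k import *
x,y=1.3,-.45
robot.move_straight(T(x,y,62.4),R,v=10); st("ease")
print(robot.move_straight(T(x,y,56.5),R,v=8,until_force=6)); st("down")
f=grab_frame("wrist"); save(f,"w5.png")
E
python3 m.py
```

```text
ease [ 0.89 -0.77 62.32] F [-2.1 -7.4 -1.6] 16.96 24.9
True
down [ 0.58 -0.92 61.73] F [ 1.2 -0.2  0.1] 17.23 24.4
```

View pics/w5.png

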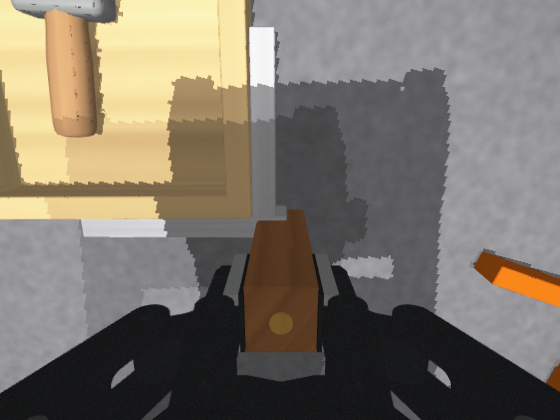

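Still flush, but the force stop tripped on the sideways easing, not on the bench (the TCP is still at 61.7 mm). I'll continue down.

```bash
cat > n.py <<'E'
from k import *
x,y=1.3,-.4
for z in (61,60,59.3,58.7,58.2,57.7,57.2):
    robot.move_straight(T(x,y,z),R,v=12); robot.sleep(.1); o=st(f"{z}")
    if readout.sense()["wrist_force"][2]>6 and o[2]<60: break
E
python3 n.py
```

```text
61 [ 0.92 -0.74 60.97] F [-3.6 -6.   2.5] 17.66 24.8
60 [ 0.95 -0.81 59.96] F [-2.9 -6.7  1.3] 18.01 24.6
59.3 [ 0.96 -0.79 59.27] F [-2.8 -6.5  3.5] 18.36 24.6
58.7 [ 0.94 -0.82 58.71] F [-2.4 -6.   2.5] 18.71 24.6
58.2 [ 0.83 -0.92 58.51] F [-5.7 -8.7 10.5] 19.06 24.5
```

```bash
cat > o.py <<'E'
from k import *
claw.open_jaws(); st("open")
robot.move_straight(T(0.8,-.9,130),R,v=100)
robot.move_straight(T(-30,-30,230),R,v=200)
f=grab_frame("wrist"); l=models.silhouettes("wrist","square")
m=nearest(l,proj(f,pose(p,np.array([[0,0,0.]])))[0])
q,cc=fit([(f,m["mask"])],SQ,p); print("sq",q,np.degrees(q[2]),cc)
t,cc=fit([(f,m["mask"])],SQ,p+[3,-3,.02]); print("sq",t,np.degrees(t[2]),cc)
save(f,"w6.png"); im=cv2.imread("pics/w6.png"); u=proj(f,[p[0],p[1],25])[0].astype(int); print(u,readout.sense()["time_s"])
x0,y0=max(u[0]-130,0),max(u[1]-150,0); cv2.imwrite("pics/w6c.png",cv2.resize(im[y0:y0+200,x0:x0+260],None,fx=3,fy=3,interpolation=cv2.INTER_CUBIC))
E
python3 o.py
```

```text
open [ 1.31 -0.35 58.18] F [ 0.2 -0.7  0.3] 19.68 85.6
sq [5.59183780e+02 2.20125439e+02 2.73486161e-01] 15.669602762991273 0.9170604105893149
sq [5.59331282e+02 2.20148373e+02 2.75167403e-01] 15.765930878718962 0.9169667675370733
[233 131] 21.3333
```

View pics/w6c.png

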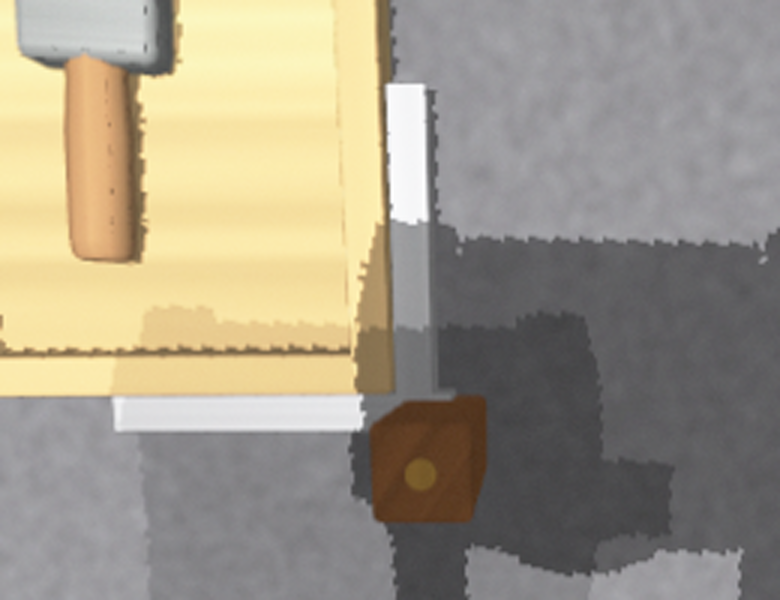

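Both legs lie along the tray faces with no visible gap, around the corner at (390,395) in the crop. The square stands upright and free of the gripper, so I'm handing in.

```bash
python3 -c "
from h import *
print(robot.finish_job())"
```

```text
the job is handed in; nothing more can be done
None
```

I pressed the aluminium square against both faces of the bare corner (about 7 N on the front board, 12 N on the side board) for over a second, let go, and left it standing there, flush as far as the wrist camera shows; the job was handed in at about 21 s.

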